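# Put a clothes peg away in a push-push lidded peg box

### The arm

A 6-joint arm with a two-finger parallel gripper is mounted at the origin on the work surface. World frame = base frame: x ahead of the robot, y to its left, z up, the work surface at z = 0. Lengths are in m, angles in rad, forces in N, time in s.
With the tool pointing down it reaches from about 0.3 to 0.85 m from the base axis. Payload 4.2 kg.
Tool frame: the origin (TCP) lies between the finger pads; the fingertips stand 22 mm ahead of it and the grasp point (between the pads) lies 3 mm ahead of it; z points along the fingers, y is the line along which they close (so a half turn about z gives the same grasp; the last joint's range is limited). The gripper opens to 91 mm and grips with 3 to 60 N. Pads are 32 mm wide; open, the fingers measure 118 mm over their backs; the gripper's body (76 mm by 178 mm) begins 60 mm behind the grasp point.
Start: joints at [1.254, 0.32, 1.565, -0, 1.257, -0.02], TCP at [0.168, 0.55, 0.236] pointing down, gripper open.
Joint ranges: [-3.11, 3.11], [-0.84, 2.01], [0.21, 2.61], [-1.34, 4.49], [0.05, 2.63], [-2.56, 2.56]. Speed limits (rad/s): [2.57, 2.57, 3.14, 3.14, 3.14, 3.14].

### API

Orientations are given as [roll, pitch, yaw] about the fixed x, y, z axes, in that order (R = Rz(yaw) Ry(pitch) Rx(roll)).
In Python, from plant import status, camera, order, spot_in, trace, tip_of gives the robot as it stands.
- The arm moves only by the tool apply_moves, never from a script. Its argument "rows" is a list of rows, each an object of numbers: "grip": the gripper's target within -1 to 1 (fully open at 1, half-way at 0, shut at -1); "x", "y", "z": the shift along the tool's x, y, z in mm; "twist": the turn about the tool's z in degrees. In form: [{"grip": .., "x": .., "y": .., "z": .., "twist": ..}, ...]. A call has 1 to 5 rows; each row is the pose to reach, as a shift and turn from the pose commanded when the call began, along the tool's axes at that moment; what a row does not reach only later rows make up. A row lasts 1/8 s, in which the tool goes at most 62.5 mm and 10.7 degrees, less where a joint would pass 70% of its speed; a pose out of reach is approached as far as the arm can. A call with a gripper value outside its range is refused whole. The fingers move at their own pace and stop on an object; "grip_force" is the grip in N (left out, the last holds). Time passes only in rows, so rows that repeat a pose let the fingers close. It gives the time, the measured TCP pose, the force, the opening and the grip force at its end, in the units of the state.
- status.get_obs(): the state, without advancing time (a new reading comes with each control period).
- camera(name): name is "side" or "top" or "wrist"; returns a dict with "pixels" (480x640x3 uint8, red, green, blue), "intrinsics" (3x3 intrinsics, pixels), "distortion" ([k1, k2, p1, p2, k3] as OpenCV has them; the pictures are not rectified), "rvec" (rotation vector, rad) and "tvec" (3), from world to camera coordinates, as OpenCV has them. Camera axes: x right, y down, z forward; pixel columns grow to the right and rows downward; lengths in m; the calibration is good to about 2 mm. A picture is of the moment at which its call begins. There is no depth.
- order.job_done(): hands the job in; it is judged then, once.
Trained networks look in the newest picture that a camera, given by its name, has taken for a name from the list of things; names that differ only in an ending like _2 or _b are one class to them, and where a whole thing is asked for, a point or a joint stands for the part that bears it (a point fixed in the world has none). Each returns a list of dicts, best first, with "conf" (0 to 1); they miss things now and then, are a little off and sometimes report something else, mostly with a low value. They report only what shows in the picture. A call takes as long as a camera call. They do not tell look-alikes from the thing itself.
- spot_in(camera, thing): "xyz" ([x, y, z] in m, in world coordinates, good to about 4 mm: the middle of the surface that is visible of it).
- trace(camera, thing): "mask" (480x640 bool, what is visible of it).
- tip_of(camera, thing): "xyz" ([x, y, z] in m, in world coordinates, good to about 4 mm: a listed point, or the origin of a listed thing).
The state is a dict: "clock": time; "joints": joint angles; "dq": joint speeds; "joint_efforts": joint torques, N m; "tool_pos": TCP position; "eef_rot": TCP orientation; "contact_force": force on the tool from outside, world axes, zero at the start; "moment": the same for the moment, N m; "gripper_width": finger opening in m; "finger_force": force on a finger pad.
Only numpy, scipy, OpenCV 4.12 (cv2) and the standard library are available. Lean on these libraries where they do the work, as an engineer would, in place of code of your own. Each camera call takes 0.05 s, during which the arm holds its last target. There are 200 camera calls.

### The job

Put the loose wooden clothes peg away in the white peg box: press the nose of its lid down once so that the push-push catch lets go and the lid springs open, lay the peg inside, then swing the lid down and press it again until the catch holds it shut, level with the rim. Feel for the end of the catch's travel and press gently, with no more than about 15 N, as the catch is thin plastic, and leave the mug, jar and scraper where they are.

Things in the scene. Friction and masses are not known exactly. Their poses are not given: they have to be found in the camera images.
- pegbox: White plastic peg box fixed to the ledge, 120 mm long (own x), 124 mm wide (own y). Side walls 70 mm high, 4 mm thick; front wall 43, back wall 58 mm high. Origin: centre of its underside on the ledge, z up. Own -x is the front (latch), +x the hinge side. The lid's panel lies between the side walls, its upper face level with their top when latched.
- lid (a joint): Angle of the white lid about its hinge, rad: 0 latched and level, negative pressed in, 1.85 sprung fully open (leaning back past upright). Push-push catch: from latched, press the nose in to a firm stop and let go: a damped spring (2 to 3 N at the nose) opens it in about 2 s. Closed again against that spring, pressed to the stop and let go, it rises back to 0 and stays latched.
- lid_pad (a point): Point to press: centre of the top of a flat raised disc (26 mm across, 2 mm high) on the lid's nose, 124 mm from the hinge line; when latched 8 mm above the hinge axis and 72 mm above the ledge. Moves with the lid; own z is the lid's outward normal, own -x points from hinge to nose.
- lid_hinge (a point): Middle of the lid's hinge axis, 60 mm behind (own +x of the box) the box's origin, 64 mm above the ledge; the axis runs along the box's y. Turns with the lid. The lid's inner face is the plane through this axis, its outer face lies 6 mm outside it.
- peg: Loose wooden spring clothes peg lying flat on the ledge, 76 mm long (own x), about 20 mm wide over both legs (own y), 12 mm high, 20 g. Origin: centre of its underside. Rigid; pick it across its width.
- scraper: Orange plastic scraper lying flat, handle 26 mm wide, blade 70 mm wide, 117 mm long along own x, 12 mm high. Origin on its underside near the handle's front. Leave alone.
- mug: Aluminium mug, 80 mm across, 85 mm high, origin at the centre of its base. Leave alone.
- jar: Closed glass jar with a steel cap, 76 mm across, 110 mm high, origin at the centre of its base. Leave alone.
- box_floor (a point): Centre of the box's inner floor, 5 mm above the ledge, over the box's origin. The inside is 111 mm along own x (51 mm to the front, 60 mm to the back, with the hinge above the back wall) by 116 mm along own y, open above when the lid is open.
- latch_well (a point): Centre of the mouth of the latch well (36 mm wide, 26 mm deep, 40 mm high) on the box's front. The catch's stop lies 7 to 21 mm below the latched height at the nose: it differs each time and cannot be seen. The catch works only in the last 1.5 mm before the stop, where the push rises from 3 N; beyond, it grows about 5 N per mm. Pressed to 9 to 12 N it works surely; over 20 N breaks it.
- lid_nose (a point): Free end of the lid's nose, mid-thickness, 140 mm from the hinge line. The panel is 113 mm wide and reaches 118 mm from the hinge, the nose is 44 mm wide, both 6 mm thick. A tongue 16 mm wide hangs 43 mm down from the nose's inner face and enters the latch well as the lid shuts.
Mind the look-alikes: they are no part of the job. What is shaped like the pegbox but orange or red is not meant.

How it is judged:
By the outcome, as a careful person would: the job done as asked, in the order asked, and still so for the second after the job is handed in, with the robot touching nothing.
It also fails if it takes over 72 s, if anything falls off the work surface, if the arm or the gripper's body presses on something with over 40 N, if the wrist force passes 120 N, or if a joint passes its speed limit or range.

## Working session

There is one attempt and no reset: what is moved stays moved. The work goes in short steps, Python scripts to look and compute and a tool call to move; the robot and the scene stay as the last step left them, time stands still between calls to the robot, and variables do not carry over. Pictures are saved under pics/ and viewed, at most 10 in all, crops included, and the job is handed in when it is done.

Besides the shell and the picture viewer there is one more tool, called after "Emit:" by a JSON object that holds its "method" and its "body", one argument or row to a line. apply_moves: Moves the arm, as the interface text tells. Its arguments: {"type":"object","properties":{"rows":{"type":"array","items":{"type":"object","properties":{"grip":{"type":"number"},"x":{"type":"number"},"y":{"type":"number"},"z":{"type":"number"},"twist":{"type":"number"}}}},"grip_force":{"type":"number"}},"required":["rows"]}

```bash
mkdir -p pics; cat > h.py <<'E'
from plant import status,camera,order,spot_in,trace,tip_of
import cv2,numpy as np
def snap(c,fn=None):
    d=camera(c)
    if fn: cv2.imwrite('pics/'+fn,d['pixels'][:,:,::-1])
    return d
def proj(d,p):
    return cv2.projectPoints(np.array(p,float).reshape(-1,1,3),d['rvec'],d['tvec'],d['intrinsics'],np.array(d['distortion']))[0].reshape(-1,2)
def back(d,uv,z):
    n=cv2.undistortPoints(np.array(uv,float).reshape(-1,1,2),d['intrinsics'],np.array(d['distortion'])).reshape(-1,2)
    R=cv2.Rodrigues(np.array(d['rvec']))[0];c=-R.T@np.array(d['tvec']).ravel()
    r=np.c_[n,np.ones(len(n))]@R
    return c+r*((z-c[2])/r[:,2])[:,None]
E
python3 - <<'E'
from h import *
for c in ['top','side']:
    d=snap(c,c+'1.png')
    for t in ['lid_pad','lid_hinge','latch_well','lid_nose','pegbox','peg','mug','jar','scraper']:
        print(c,t,[(np.round(r['xyz'],3).tolist(),round(r['conf'],2)) for r in tip_of(c,t)[:3]])
o=status.get_obs();print({k:np.round(v,3) for k,v in o.items()})
E
```

```text
top lid_pad [([0.27, 0.163, 0.075], 0.88), ([0.236, 0.462, 0.076], 0.72), ([0.48, 0.045, 0.072], 0.69)]
top lid_hinge [([0.606, 0.029, 0.062], 0.97), ([0.398, -0.149, 0.062], 0.74), ([0.356, 0.417, 0.059], 0.59)]
top latch_well [([0.265, -0.16, 0.038], 0.78), ([0.477, 0.045, 0.039], 0.65), ([0.267, 0.163, 0.041], 0.62)]
top lid_nose [([0.223, 0.467, 0.071], 0.94), ([0.253, 0.168, 0.069], 0.79), ([0.255, -0.16, 0.067], 0.77)]
top pegbox [([0.547, 0.032, 0.002], 0.7), ([0.3, 0.432, -0.003], 0.63), ([0.333, -0.154, -0.003], 0.6)]
top peg [([0.452, 0.298, 0.003], 0.69)]
top mug [([0.703, 0.266, -0.003], 0.72)]
top jar [([0.724, -0.249, 0.002], 0.58)]
top scraper [([0.447, -0.294, 0.0], 0.84)]
side lid_pad [([0.238, 0.454, 0.07], 0.95), ([0.487, 0.047, 0.077], 0.81), ([0.27, 0.16, 0.071], 0.71)]
side lid_hinge [([0.607, 0.03, 0.062], 0.97), ([0.354, 0.414, 0.065], 0.95), ([0.392, -0.149, 0.062], 0.8)]
side latch_well [([0.236, 0.459, 0.041], 0.91), ([0.265, 0.161, 0.039], 0.84), ([0.265, -0.155, 0.043], 0.76)]
side lid_nose [([0.468, 0.043, 0.069], 0.81), ([0.255, -0.162, 0.069], 0.79), ([0.251, 0.165, 0.064], 0.6)]
side pegbox [([0.336, -0.155, 0.003], 0.88), ([0.547, 0.04, 0.002], 0.73), ([0.298, 0.439, -0.0], 0.73)]
side peg [([0.453, 0.302, 0.001], 0.6)]
side mug [([0.693, 0.264, -0.0], 0.77), ([0.48, 0.047, 0.041], 0.26)]
side jar [([0.724, -0.247, -0.001], 0.6)]
side scraper [([0.45, -0.297, 0.001], 0.74)]
{'clock': np.float64(1.0), 'joints': array([ 1.254,  0.32 ,  1.564, -0.   ,  1.257, -0.02 ]), 'dq': array([-0.   ,  0.   ,  0.   , -0.002,  0.002,  0.003]), 'joint_efforts': array([-1.0000e-03, -4.1236e+01, -2.3224e+01,  7.3000e-02,  3.8000e-02,
        0.0000e+00]), 'tool_pos': array([0.168, 0.55 , 0.236]), 'eef_rot': array([3.141, 0.   , 2.845]), 'contact_force': array([ 0.167, -0.47 , -0.142]), 'moment': array([-0.093,  0.05 , -0.051]), 'finger_force': np.float64(0.0), 'gripper_width': np.float64(0.091)}
```

View pics/top1.png

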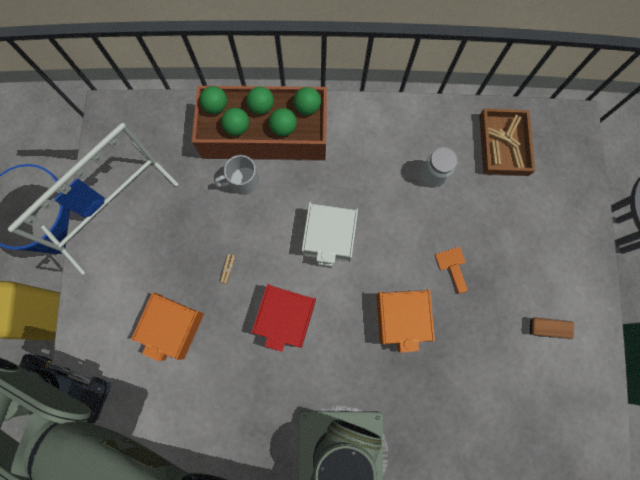

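View pics/side1.png

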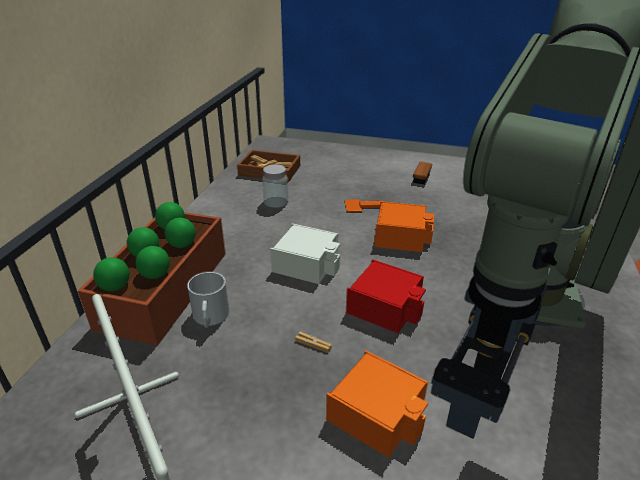

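The white box is at top (330,232) with its nose towards the robot. The peg is at (228,268), and the red and orange boxes are look-alikes. Next I'll refine the peg's and box's yaw.

```bash
python3 - <<'E'
from h import *
for c in ['top','side']:
    d=snap(c)
    r=trace(c,'peg'); 
    for m in r[:2]:
        v,u=np.nonzero(m['mask']); P=back(d,np.c_[u,v],0.009 if c=='top' else 0.006)[:,:2]
        mu=P.mean(0);w,V=np.linalg.eigh(np.cov((P-mu).T)); a=V[:,1]
        print(c,'peg',m['conf'],len(u),mu.round(4),'yaw',np.arctan2(a[1],a[0]),'len',np.ptp(P@a),np.ptp(P@V[:,0]))
    for m in trace(c,'pegbox')+trace(c,'lid'):
        v,u=np.nonzero(m['mask']); col=d['pixels'][v,u].mean(0)
        if col.min()<130: continue
        if c=='top':
            P=back(d,np.c_[u,v],0.07)[:,:2].astype(np.float32); print('box',m['conf'],len(u),cv2.minAreaRect(P))
    for t in ['lid_pad','lid_hinge','latch_well','lid_nose','pegbox','box_floor']:
        print(c,t,[np.round(r['xyz'],4).tolist() for r in tip_of(c,t) if .4<r['xyz'][0]<.65 and abs(r['xyz'][1])<.1])
E
```

```text
top peg 0.6 206 [0.4549 0.2999] yaw 2.93715925796204 len 0.07213696501268219 0.021302030406680716
top peg 0.56 2808 [0.5525 0.0369] yaw 3.0446389827996074 len 0.16777355529229893 0.13457717742511516
box 0.81 2732 ((0.53175950050354, 0.03993263840675354), (0.12531347572803497, 0.1567259281873703), 82.75736236572266)
box 0.86 2219 ((0.5347604751586914, 0.03857434540987015), (0.11382308602333069, 0.13885615766048431), 82.49409484863281)
top lid_pad [[0.4832, 0.0411, 0.0717]]
top lid_hinge [[0.6034, 0.0283, 0.0645]]
top latch_well [[0.4796, 0.0469, 0.0425]]
top lid_nose [[0.4638, 0.0489, 0.0714]]
top pegbox [[0.5465, 0.0305, 0.0025]]
top box_floor []
side peg 0.91 343 [0.4544 0.3003] yaw 2.902100359693512 len 0.07874979071234373 0.027460140500918884
side lid_pad [[0.4868, 0.0417, 0.0772]]
side lid_hinge [[0.6046, 0.0282, 0.0596]]
side latch_well [[0.4748, 0.0466, 0.041]]
side lid_nose [[0.4661, 0.0442, 0.0723]]
side pegbox [[0.5435, 0.0387, -0.0007]]
side box_floor []
```

Emit:
{"method": "apply_moves", "body": {
  "rows": [
    {"grip":-1,"x":-448,"y":-391,"z":60,"twist":-9.6},
    {"grip":-1,"x":-448,"y":-391,"z":60,"twist":-9.6},
    {"grip":-1,"x":-448,"y":-391,"z":60,"twist":-9.6},
    {"grip":-1,"x":-448,"y":-391,"z":60,"twist":-9.6},
    {"grip":-1,"x":-448,"y":-391,"z":60,"twist":-9.6}
  ],
  "grip_force": 20
}}

```text
clock: 2.62
tool_pos: [0.3332, 0.2843, 0.2047]
eef_rot: [3.141, 0.001, 3.013]
contact_force: [0.9, 0.4, -0.1]
gripper_width: 0.044
finger_force: 0.0
```

```bash
cat >> h.py <<'E'
def go(*targets):
    """print tool-axis shifts (mm, deg) from the present pose to each world target x,y,z,yaw"""
    o=status.get_obs();p=o['tool_pos'];yaw=o['eef_rot'][2];c,s=np.cos(yaw),np.sin(yaw)
    print('t',round(o['clock'],2),'pos',np.round(p,4),'rot',np.round(o['eef_rot'],3),'F',np.round(o['contact_force'],1),'w',round(o['gripper_width'],4),o['finger_force'])
    for x,y,z,yw in targets:
        d=np.array([x,y,z])-p;dy=(yaw-yw+np.pi/2)%np.pi-np.pi/2
        print((1e3*np.array([c*d[0]+s*d[1],s*d[0]-c*d[1],-d[2]])).round(1),'twist',np.degrees(dy).round(1))
E
python3 -c "
from h import *
go((.482,.045,.150,3.013))"
```

```text
t 2.62 pos [0.3332 0.2843 0.2047] rot [3.141e+00 1.000e-03 3.013e+00] F [ 0.9  0.4 -0.1] w 0.044 0.0
[-178.2 -218.2   54.7] twist -0.0
```

Emit:
{"method": "apply_moves", "body": {
  "rows": [
    {"grip":-1,"x":-178,"y":-218,"z":55},
    {"grip":-1,"x":-178,"y":-218,"z":55},
    {"grip":-1,"x":-178,"y":-218,"z":55},
    {"grip":-1,"x":-178,"y":-218,"z":55},
    {"grip":-1,"x":-178,"y":-218,"z":55}
  ]
}}

```text
invalid input
```

```bash
python3 -c "
from h import *
d=snap('wrist','w1.png')
print(proj(d,[[.482,.045,.072]]), [ (r['xyz'],r['conf']) for t in ['lid_pad','lid_nose'] for r in tip_of('wrist',t)[:2]])
go((.482,.045,.100,3.013))"
```

```text
[[ 66.87205555 441.26342799]] [([0.4858, 0.0432, 0.077], 0.8), ([0.2393, 0.458, 0.0744], 0.64), ([0.255, 0.1649, 0.0638], 0.87), ([0.22, 0.4689, 0.0681], 0.73)]
t 2.77 pos [0.3334 0.2837 0.2045] rot [-3.141 -0.     3.007] F [ 0.6 -0.  -0.1] w 0.032 0.0
[-179.4 -216.5  104.5] twist -0.4
```

View pics/w1.png

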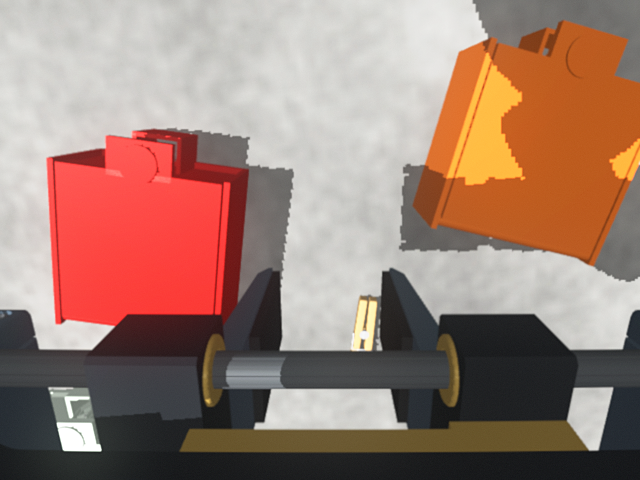

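The move was refused, so I'll give every field. The wrist view shows the red look-alike on the left, the peg at (367,320), and the white pad at (70,437) as projected.

Emit:
{"method": "apply_moves", "body": {
  "rows": [
    {"grip":-1,"x":-179,"y":-217,"z":54,"twist":0},
    {"grip":-1,"x":-179,"y":-217,"z":54,"twist":0},
    {"grip":-1,"x":-179,"y":-217,"z":54,"twist":0},
    {"grip":-1,"x":-179,"y":-217,"z":54,"twist":0},
    {"grip":-1,"x":-179,"y":-217,"z":54,"twist":0}
  ]
}}

```text
clock: 3.4
tool_pos: [0.4834, 0.0469, 0.1502]
eef_rot: [3.141, 0.001, 3.012]
contact_force: [0.1, 1.6, 0.8]
gripper_width: 0.0003
finger_force: 0.0
```

```bash
python3 -c "
from h import *
d=snap('wrist')
print(proj(d,[[.482,.045,.072]]), [ (r['xyz'],r['conf']) for t in ['lid_pad','lid_nose'] for r in tip_of('wrist',t)[:2]])
go((.482,.045,.100,3.013))"
```

```text
[[326.81778225 260.51467086]] [([0.4815, 0.0486, 0.0749], 0.86), ([0.4788, 0.0486, 0.0392], 0.66), ([0.4674, 0.0438, 0.0667], 0.97)]
t 3.55 pos [0.4827 0.0478 0.1502] rot [ 3.141e+00 -1.000e-03  3.011e+00] F [ 0.4  0.4 -0.1] w 0.0004 0.0
[ 0.3 -2.9 50.2] twist -0.1
```

Emit:
{"method": "apply_moves", "body": {
  "rows": [
    {"grip":-1,"x":0,"y":-1.5,"z":40,"twist":0},
    {"grip":-1,"x":0,"y":-1.5,"z":52,"twist":0},
    {"grip":-1,"x":0,"y":-1.5,"z":57,"twist":0},
    {"grip":-1,"x":0,"y":-1.5,"z":61,"twist":0},
    {"grip":-1,"x":0,"y":-1.5,"z":61,"twist":0}
  ]
}}

```text
clock: 4.18
tool_pos: [0.4821, 0.0466, 0.0903]
eef_rot: [3.141, 0.001, 3.013]
contact_force: [-2.1, 0.8, 2.6]
gripper_width: 0.0005
finger_force: 1.3
```

Emit:
{"method": "apply_moves", "body": {
  "rows": [
    {"grip":-1,"x":0,"y":0,"z":1,"twist":0},
    {"grip":-1,"x":0,"y":0,"z":2,"twist":0},
    {"grip":-1,"x":0,"y":0,"z":2,"twist":0}
  ]
}}

```text
clock: 4.55
tool_pos: [0.4823, 0.0462, 0.0878]
eef_rot: [3.141, 0.001, 3.012]
contact_force: [0.4, 2.4, 2.9]
gripper_width: 0.0003
finger_force: 1.3
```

Emit:
{"method": "apply_moves", "body": {
  "rows": [
    {"grip":-1,"x":0,"y":0,"z":1,"twist":0},
    {"grip":-1,"x":0,"y":0,"z":1.7,"twist":0},
    {"grip":-1,"x":0,"y":0,"z":1.7,"twist":0}
  ]
}}

```text
clock: 4.92
tool_pos: [0.4822, 0.0461, 0.086]
eef_rot: [3.141, 0.001, 3.012]
contact_force: [0.6, 2.5, 2.5]
gripper_width: 0.0001
finger_force: 1.3
```

Emit:
{"method": "apply_moves", "body": {
  "rows": [
    {"grip":-1,"x":0,"y":0,"z":1,"twist":0},
    {"grip":-1,"x":0,"y":0,"z":1.7,"twist":0},
    {"grip":-1,"x":0,"y":0,"z":1.7,"twist":0}
  ]
}}

```text
clock: 5.3
tool_pos: [0.4821, 0.0461, 0.0842]
eef_rot: [3.142, 0.001, 3.012]
contact_force: [0.9, 2.6, 1.9]
gripper_width: 0.0003
finger_force: 1.4
```

Emit:
{"method": "apply_moves", "body": {
  "rows": [
    {"grip":-1,"x":0,"y":0,"z":1,"twist":0},
    {"grip":-1,"x":0,"y":0,"z":1.7,"twist":0},
    {"grip":-1,"x":0,"y":0,"z":1.7,"twist":0}
  ]
}}

```text
clock: 5.68
tool_pos: [0.4822, 0.0461, 0.0828]
eef_rot: [3.141, 0.001, 3.012]
contact_force: [1.9, 0.5, 4.4]
gripper_width: 0.0002
finger_force: 2.4
```

Emit:
{"method": "apply_moves", "body": {
  "rows": [
    {"grip":-1,"x":0,"y":0,"z":0.7,"twist":0},
    {"grip":-1,"x":0,"y":0,"z":0.7,"twist":0},
    {"grip":-1,"x":0,"y":0,"z":0.7,"twist":0}
  ]
}}

```text
clock: 6.05
tool_pos: [0.4822, 0.0461, 0.0823]
eef_rot: [3.141, 0.001, 3.012]
contact_force: [1.0, 2.1, 7.6]
gripper_width: 0.0003
finger_force: 3.5
```

Emit:
{"method": "apply_moves", "body": {
  "rows": [
    {"grip":-1,"x":0,"y":0,"z":0.6,"twist":0},
    {"grip":-1,"x":0,"y":0,"z":0.6,"twist":0},
    {"grip":-1,"x":0,"y":0,"z":0.6,"twist":0}
  ]
}}

```text
clock: 6.42
tool_pos: [0.4822, 0.0461, 0.082]
eef_rot: [3.141, 0.001, 3.012]
contact_force: [-0.2, 2.2, 9.1]
gripper_width: 0.0006
finger_force: 4.6
```

Emit:
{"method": "apply_moves", "body": {
  "rows": [
    {"grip":-1,"x":0,"y":0,"z":0.4,"twist":0},
    {"grip":-1,"x":0,"y":0,"z":0.4,"twist":0},
    {"grip":-1,"x":0,"y":0,"z":0.4,"twist":0}
  ]
}}

```text
clock: 6.8
tool_pos: [0.4822, 0.0461, 0.0818]
eef_rot: [3.141, 0.002, 3.012]
contact_force: [-0.9, 1.7, 11.1]
gripper_width: 0.0007
finger_force: 5.4
```

Emit:
{"method": "apply_moves", "body": {
  "rows": [
    {"grip":-1,"x":5,"y":0,"z":-50,"twist":0},
    {"grip":0,"x":60,"y":30,"z":-80,"twist":2},
    {"grip":0,"x":70,"y":90,"z":-80,"twist":5.3},
    {"grip":0,"x":60,"y":150,"z":-80,"twist":5.3},
    {"grip":0,"x":60,"y":210,"z":-80,"twist":5.3}
  ]
}}

```text
clock: 7.42
tool_pos: [0.4487, 0.263, 0.1603]
eef_rot: [-3.139, -0.001, 2.92]
contact_force: [1.6, 0.3, -0.2]
gripper_width: 0.0374
finger_force: 0.0
```

```bash
python3 -c "
from h import *
d=snap('wrist')
for m in trace('wrist','peg')[:2]:
    v,u=np.nonzero(m['mask']); P=back(d,np.c_[u,v],.009)[:,:2]
    mu=P.mean(0);w,V=np.linalg.eigh(np.cov((P-mu).T)); a=V[:,1]
    print('peg',m['conf'],len(u),mu.round(4),'yaw',np.arctan2(a[1],a[0]),'len',np.ptp(P@a),np.ptp(P@V[:,0]))
go((.4545,.3,.060,2.92))"
```

```text
peg 0.56 2302 [0.4503 0.2996] yaw 2.9119118877542762 len 0.07664125347185541 0.020640650929774573
t 7.53 pos [0.4493 0.2663 0.1598] rot [ 3.141e+00 -1.000e-03  2.925e+00] F [-0.  -1.9 -0.2] w 0.0445 0.0
[ 2.1 34.1 99.8] twist 0.3
```

Emit:
{"method": "apply_moves", "body": {
  "rows": [
    {"grip":0,"x":5.5,"y":33,"z":50,"twist":0.6},
    {"grip":0,"x":5.5,"y":33,"z":100,"twist":0.6},
    {"grip":0,"x":5.5,"y":33,"z":125,"twist":0.6},
    {"grip":0,"x":5.5,"y":33,"z":133.5,"twist":0.6},
    {"grip":0,"x":5.5,"y":33,"z":133.5,"twist":0.6}
  ]
}}

```text
clock: 8.15
tool_pos: [0.4509, 0.2947, 0.0271]
eef_rot: [-3.14, -0.001, 2.909]
contact_force: [-0.2, 0.7, 0.6]
gripper_width: 0.0456
finger_force: 0.0
```

Emit:
{"method": "apply_moves", "body": {
  "rows": [
    {"grip":-1,"x":0,"y":0,"z":0,"twist":0},
    {"grip":-1,"x":0,"y":0,"z":0,"twist":0},
    {"grip":-1,"x":0,"y":0,"z":0,"twist":0},
    {"grip":-1,"x":0,"y":0,"z":0,"twist":0},
    {"grip":-1,"x":0,"y":0,"z":0,"twist":0}
  ],
  "grip_force": 15
}}

```text
clock: 8.78
tool_pos: [0.4516, 0.2958, 0.028]
eef_rot: [3.141, 0.001, 2.909]
contact_force: [-0.6, -1.0, 5.3]
gripper_width: 0.0182
finger_force: 14.9
```

```bash
python3 -c "
from h import *
d=snap('top','t2.png')
im=d['pixels'][150:310,180:400,::-1]
cv2.imwrite('pics/t2c.png',cv2.resize(im,None,fx=3.5,fy=3.5))
go((.54,.0373,.120,3.013))"
```

```text
t 8.82 pos [0.4516 0.2958 0.028 ] rot [3.141e+00 1.000e-03 2.909e+00] F [0.1 0.1 5.8] w 0.018 14.919139444828033
[-145.5 -231.2  -92. ] twist -5.9
```

View pics/t2c.png

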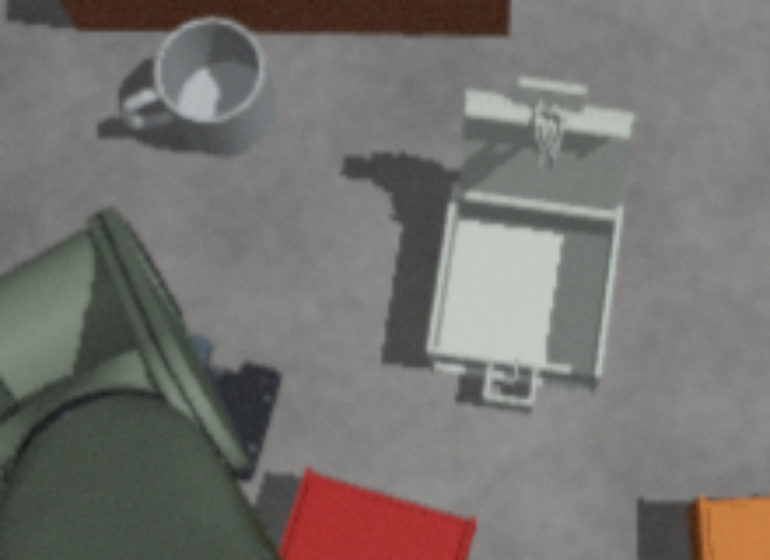

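The lid is open in the crop (540,120) and the box is empty. The gripper holds the peg, so I'll lift and carry it over.

Emit:
{"method": "apply_moves", "body": {
  "rows": [
    {"grip":-1,"x":0,"y":0,"z":-55,"twist":0},
    {"grip":-1,"x":0,"y":0,"z":-105,"twist":0},
    {"grip":-1,"x":-35,"y":-55,"z":-122,"twist":-5.9},
    {"grip":-1,"x":-70,"y":-110,"z":-122,"twist":-5.9},
    {"grip":-1,"x":-100,"y":-160,"z":-122,"twist":-5.9}
  ]
}}

```text
clock: 9.45
tool_pos: [0.5111, 0.1183, 0.1496]
eef_rot: [3.141, 0.001, 3.013]
contact_force: [1.2, 0.1, -1.0]
gripper_width: 0.018
finger_force: 14.9
```

```bash
python3 -c "
from h import *
go((.5415,.037,.120,3.013))"
```

```text
t 9.45 pos [0.5111 0.1183 0.1496] rot [3.141e+00 1.000e-03 3.013e+00] F [ 1.2  0.1 -1. ] w 0.018 14.903309494256973
[-40.6 -76.7  29.6] twist 0.0
```

Emit:
{"method": "apply_moves", "body": {
  "rows": [
    {"grip":-1,"x":-20,"y":-40,"z":0,"twist":0},
    {"grip":-1,"x":-40,"y":-77,"z":5,"twist":0},
    {"grip":-1,"x":-40,"y":-77,"z":30,"twist":0},
    {"grip":-1,"x":-40,"y":-77,"z":30,"twist":0}
  ]
}}

```text
clock: 9.95
tool_pos: [0.5388, 0.0378, 0.1175]
eef_rot: [-3.141, -0.005, 3.011]
contact_force: [0.3, 0.3, -0.5]
gripper_width: 0.0182
finger_force: 14.9
```

```bash
python3 -c "
from h import *
d=snap('wrist','w3.png')
go((.5415,.037,.033,3.013))"
```

```text
t 10.0 pos [0.5397 0.0383 0.1186] rot [-3.141e+00 -2.000e-03  3.012e+00] F [0.2 0.1 0.2] w 0.0184 14.901179373264313
[-2.  -1.  85.6] twist -0.0
```

View pics/w3.png

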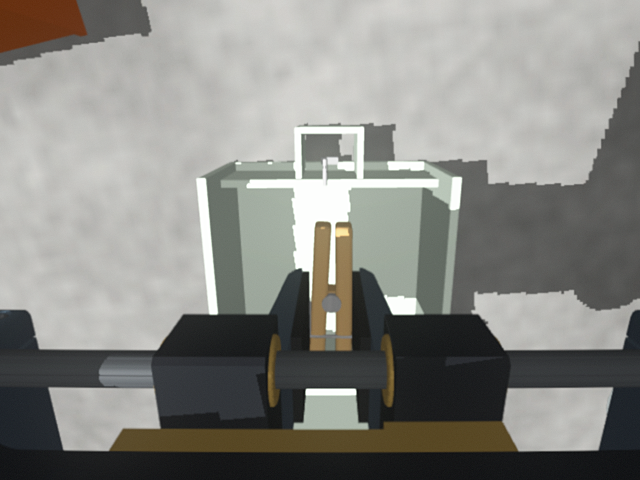

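The peg is centred at (333,300), inside the walls and clear of the front. I'll lower it.

Emit:
{"method": "apply_moves", "body": {
  "rows": [
    {"grip":-1,"x":-2,"y":-1,"z":40,"twist":0},
    {"grip":-1,"x":-2,"y":-1,"z":70,"twist":0},
    {"grip":-1,"x":-2,"y":-1,"z":82,"twist":0},
    {"grip":-1,"x":-2,"y":-1,"z":83,"twist":0}
  ]
}}

```text
clock: 10.5
tool_pos: [0.5425, 0.0376, 0.0365]
eef_rot: [3.141, 0.0, 3.013]
contact_force: [-0.2, -0.2, -0.0]
gripper_width: 0.0179
finger_force: 14.9
```

Emit:
{"method": "apply_moves", "body": {
  "rows": [
    {"grip":-0.3,"x":0,"y":0,"z":0,"twist":0},
    {"grip":-0.3,"x":0,"y":0,"z":0,"twist":0},
    {"grip":-0.3,"x":0,"y":0,"z":0,"twist":0}
  ]
}}

```text
clock: 10.88
tool_pos: [0.5427, 0.0371, 0.037]
eef_rot: [3.141, 0.001, 3.012]
contact_force: [0.8, 0.6, -0.2]
gripper_width: 0.0318
finger_force: 0.0
```

Emit:
{"method": "apply_moves", "body": {
  "rows": [
    {"grip":-0.3,"x":0,"y":0,"z":-25,"twist":0},
    {"grip":-0.3,"x":0,"y":0,"z":-80,"twist":0},
    {"grip":-1,"x":0,"y":0,"z":-140,"twist":0},
    {"grip":-1,"x":0,"y":0,"z":-200,"twist":0},
    {"grip":-1,"x":0,"y":0,"z":-235,"twist":0}
  ]
}}

```text
clock: 11.5
tool_pos: [0.543, 0.0371, 0.2753]
eef_rot: [3.141, 0.006, 3.012]
contact_force: [0.7, -0.4, -0.8]
gripper_width: 0.0051
finger_force: 0.0
```

```bash
python3 -c "
from h import *
d=snap('side','s4.png')
for c in ['top','wrist','side']:
  snap(c); print(c,[(r['xyz'],round(r['conf'],2)) for t in ['peg','lid_pad','lid_hinge'] for r in tip_of(c,t)[:4] if .4<r['xyz'][0] and abs(r['xyz'][1])<.12])
cv2.imwrite('pics/s4c.png',cv2.resize(d['pixels'][140:300,220:400,::-1],None,fx=3.5,fy=3.5))
H=np.array([.605,.029]);a=np.array([.9917,-.1285])
q=lambda s,z:(*(H+s*a),z,3.013)
go(q(.08,.27),q(.08,.20))
for th in [1.57,1.4,1.2,1,.8,.6,.4,.2,.05]:
    r=.138-.016*th/1.57; s=-r*np.cos(th)+.008*np.sin(th)+.016; z=.064+r*np.sin(th)+.008*np.cos(th)
    print(th,'s',round(s,4),'TCPz',round(z+.022,4))
"
```

```text
top []
wrist [([0.5417, 0.0303, 0.0063], 0.98), ([0.6484, 0.0243, 0.1811], 0.69), ([0.5434, 0.0368, 0.0069], 0.44), ([0.6069, 0.0302, 0.0652], 0.9)]
side [([0.6516, 0.0233, 0.1826], 0.69), ([0.6048, 0.0313, 0.0628], 0.58)]
t 12.15 pos [0.5422 0.0371 0.2707] rot [-3.142e+00 -1.000e-03  3.012e+00] F [-0.1 -0.1 -0.5] w 0.0007 0.0
[-1.433e+02  1.000e-01  7.000e-01] twist -0.0
[-1.433e+02  1.000e-01  7.070e+01] twist -0.0
1.57 s 0.0239 TCPz 0.208
1.4 s 0.0029 TCPz 0.2093
1.2 s -0.0221 TCPz 0.2061
1 s -0.0463 TCPz 0.1979
0.8 s -0.0687 TCPz 0.1847
0.6 s -0.0883 TCPz 0.1671
0.4 s -0.1042 TCPz 0.1455
0.2 s -0.1157 TCPz 0.1209
0.05 s -0.1209 TCPz 0.1009
```

View pics/s4c.png

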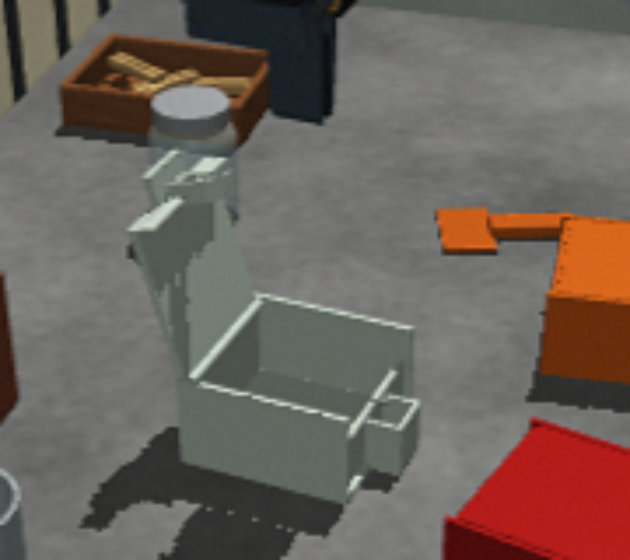

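The peg is in the box (wrist network, 0.98) and the lid stands open with its nose at crop (190,165). I'll go over the lid and down behind it with the fingers closed.

Emit:
{"method": "apply_moves", "body": {
  "rows": [
    {"grip":-1,"x":-60,"y":0,"z":0,"twist":0},
    {"grip":-1,"x":-115,"y":0,"z":0,"twist":0},
    {"grip":-1,"x":-147,"y":0,"z":5,"twist":0},
    {"grip":-1,"x":-147,"y":0,"z":50,"twist":0},
    {"grip":-1,"x":-147,"y":0,"z":72,"twist":0}
  ]
}}

```text
clock: 12.78
tool_pos: [0.6874, 0.018, 0.1959]
eef_rot: [-3.141, -0.004, 3.012]
contact_force: [-0.2, 0.3, -0.7]
gripper_width: 0.0005
finger_force: 0.0
```

```bash
cat > q.py <<'E'
from h import *
H=np.array([.605,.029]);a=np.array([.9917,-.1285])
q=lambda s,z:(*(H+s*a),z,3.013)
L=[(.024,.204),(.003,.208),(-.022,.206),(-.046,.198),(-.069,.185),(-.088,.167),(-.104,.1455),(-.116,.121),(-.121,.101)]
go(*[q(*l) for l in L])
E
python3 q.py
```

```text
t 12.78 pos [0.6874 0.018  0.1959] rot [-3.141 -0.004  3.012] F [-0.2  0.3 -0.7] w 0.0005 0.0
[59.1  0.3 -8.1] twist -0.0
[ 80.1   0.3 -12.1] twist -0.0
[105.1   0.3 -10.1] twist -0.0
[129.1   0.2  -2.1] twist -0.0
[152.1   0.2  10.9] twist -0.0
[171.1   0.2  28.9] twist -0.0
[187.1   0.2  50.4] twist -0.0
[199.1   0.2  74.9] twist -0.0
[2.041e+02 2.000e-01 9.490e+01] twist -0.0
```

Emit:
{"method": "apply_moves", "body": {
  "rows": [
    {"grip":-1,"x":15,"y":0,"z":0,"twist":0},
    {"grip":-1,"x":25,"y":0,"z":-1,"twist":0},
    {"grip":-1,"x":36,"y":0,"z":-3,"twist":0},
    {"grip":-1,"x":47,"y":0,"z":-5,"twist":0},
    {"grip":-1,"x":58,"y":0,"z":-7,"twist":0}
  ]
}}

```text
clock: 13.4
tool_pos: [0.6302, 0.0257, 0.2068]
eef_rot: [3.141, 0.001, 3.012]
contact_force: [1.8, 0.1, -1.5]
gripper_width: 0.0007
finger_force: 1.0
```

```bash
python3 q.py
```

```text
t 13.4 pos [0.6302 0.0257 0.2068] rot [3.141e+00 1.000e-03 3.012e+00] F [ 1.8  0.1 -1.5] w 0.0007 0.9684415650554001
[1.4 0.  2.8] twist -0.0
[22.4  0.  -1.2] twist -0.0
[47.4  0.   0.8] twist -0.0
[71.4  0.   8.8] twist -0.0
[94.4 -0.  21.8] twist -0.0
[113.4  -0.   39.8] twist -0.0
[129.4  -0.   61.3] twist -0.0
[141.4  -0.   85.8] twist -0.0
[146.4  -0.  105.8] twist -0.0
```

Emit:
{"method": "apply_moves", "body": {
  "rows": [
    {"grip":-1,"x":12,"y":0,"z":0,"twist":0},
    {"grip":-1,"x":24,"y":0,"z":0,"twist":0},
    {"grip":-1,"x":36,"y":0,"z":1,"twist":0},
    {"grip":-1,"x":48,"y":0,"z":2,"twist":0},
    {"grip":-1,"x":60,"y":0,"z":5,"twist":0}
  ]
}}

```text
clock: 14.02
tool_pos: [0.5705, 0.0335, 0.2013]
eef_rot: [3.141, 0.001, 3.012]
contact_force: [2.3, 0.5, -0.5]
gripper_width: 0.0006
finger_force: 1.1
```

```bash
python3 q.py
```

```text
t 14.03 pos [0.5705 0.0335 0.2013] rot [3.141e+00 1.000e-03 3.012e+00] F [ 2.3  0.5 -0.5] w 0.0006 1.0970961337443441
[-58.8   0.   -2.7] twist -0.0
[-37.8   0.   -6.7] twist -0.0
[-12.8   0.   -4.7] twist -0.0
[11.2  0.   3.3] twist -0.0
[34.2  0.  16.3] twist -0.0
[53.2  0.  34.3] twist -0.0
[69.2 -0.  55.8] twist -0.0
[81.2 -0.  80.3] twist -0.0
[ 86.2  -0.  100.3] twist -0.0
```

Emit:
{"method": "apply_moves", "body": {
  "rows": [
    {"grip":-1,"x":11,"y":0,"z":3,"twist":0},
    {"grip":-1,"x":23,"y":0,"z":9,"twist":0},
    {"grip":-1,"x":34,"y":0,"z":16,"twist":0},
    {"grip":-1,"x":44,"y":0,"z":25,"twist":0},
    {"grip":-1,"x":53,"y":0,"z":34,"twist":0}
  ]
}}

```text
clock: 14.65
tool_pos: [0.5179, 0.0403, 0.1667]
eef_rot: [3.141, 0.0, 3.012]
contact_force: [3.4, -0.4, 1.1]
gripper_width: 0.0002
finger_force: 1.2
```

```bash
python3 q.py|sed '2,6d'
```

```text
t 14.65 pos [0.5179 0.0403 0.1667] rot [3.141 0.    3.012] F [ 3.4 -0.4  1.1] w 0.0002 1.1584244290133938
[ 0.2  0.  -0.3] twist -0.0
[16.2  0.  21.2] twist -0.0
[28.2  0.  45.7] twist -0.0
[33.2  0.  65.7] twist -0.0
```

Emit:
{"method": "apply_moves", "body": {
  "rows": [
    {"grip":-1,"x":8,"y":0,"z":10,"twist":0},
    {"grip":-1,"x":16,"y":0,"z":21,"twist":0},
    {"grip":-1,"x":22,"y":0,"z":32,"twist":0},
    {"grip":-1,"x":26,"y":0,"z":41,"twist":0},
    {"grip":-1,"x":29,"y":0,"z":50,"twist":0}
  ]
}}

```text
clock: 15.28
tool_pos: [0.4894, 0.0439, 0.1167]
eef_rot: [-3.142, -0.0, 3.012]
contact_force: [1.5, -0.3, 3.3]
gripper_width: 0.0004
finger_force: 1.1
```

```bash
python3 q.py|sed '2,8d'
```

```text
t 15.28 pos [0.4894 0.0439 0.1167] rot [-3.142 -0.     3.012] F [ 1.5 -0.3  3.3] w 0.0004 1.1246221379070676
[-0.5  0.  -4.3] twist -0.0
[ 4.5  0.  15.7] twist -0.0
```

Emit:
{"method": "apply_moves", "body": {
  "rows": [
    {"grip":-1,"x":4,"y":0,"z":8,"twist":0},
    {"grip":-1,"x":6,"y":0,"z":16,"twist":0},
    {"grip":-1,"x":7,"y":0,"z":22,"twist":0},
    {"grip":-1,"x":7,"y":0,"z":27,"twist":0},
    {"grip":-1,"x":7,"y":0,"z":30,"twist":0}
  ]
}}

```text
clock: 15.9
tool_pos: [0.4824, 0.0448, 0.0869]
eef_rot: [3.142, -0.001, 3.012]
contact_force: [0.9, -0.3, 3.2]
gripper_width: 0.0005
finger_force: 1.4
```

Now I'll press gently. Earlier the stop began near TCP z 0.0828.

Emit:
{"method": "apply_moves", "body": {
  "rows": [
    {"grip":-1,"x":0,"y":0,"z":1.5,"twist":0},
    {"grip":-1,"x":0,"y":0,"z":3,"twist":0},
    {"grip":-1,"x":0,"y":0,"z":3.5,"twist":0},
    {"grip":-1,"x":0,"y":0,"z":3.5,"twist":0}
  ]
}}

```text
clock: 16.4
tool_pos: [0.4824, 0.0449, 0.0837]
eef_rot: [3.142, -0.001, 3.012]
contact_force: [-0.7, 0.6, 3.2]
gripper_width: 0.0008
finger_force: 1.7
```

Emit:
{"method": "apply_moves", "body": {
  "rows": [
    {"grip":-1,"x":0,"y":0,"z":1.2,"twist":0},
    {"grip":-1,"x":0,"y":0,"z":1.2,"twist":0},
    {"grip":-1,"x":0,"y":0,"z":1.2,"twist":0}
  ]
}}

```text
clock: 16.77
tool_pos: [0.4825, 0.0448, 0.083]
eef_rot: [3.142, -0.0, 3.012]
contact_force: [-3.0, -0.1, 7.0]
gripper_width: 0.0001
finger_force: 3.7
```

Emit:
{"method": "apply_moves", "body": {
  "rows": [
    {"grip":-1,"x":0,"y":0,"z":0.7,"twist":0},
    {"grip":-1,"x":0,"y":0,"z":0.7,"twist":0},
    {"grip":-1,"x":0,"y":0,"z":0.7,"twist":0}
  ]
}}

```text
clock: 17.15
tool_pos: [0.4825, 0.0449, 0.0826]
eef_rot: [3.141, -0.0, 3.012]
contact_force: [-3.4, 0.9, 9.7]
gripper_width: 0.0004
finger_force: 5.0
```

Emit:
{"method": "apply_moves", "body": {
  "rows": [
    {"grip":-1,"x":0,"y":0,"z":0.3,"twist":0},
    {"grip":-1,"x":0,"y":0,"z":0.3,"twist":0},
    {"grip":-1,"x":0,"y":0,"z":0.3,"twist":0}
  ]
}}

```text
clock: 17.52
tool_pos: [0.4825, 0.0448, 0.0825]
eef_rot: [3.141, -0.0, 3.012]
contact_force: [-3.1, 0.6, 11.3]
gripper_width: 0.0004
finger_force: 5.6
```

Emit:
{"method": "apply_moves", "body": {
  "rows": [
    {"grip":-1,"x":0,"y":0,"z":-8,"twist":0},
    {"grip":-1,"x":0,"y":0,"z":-25,"twist":0},
    {"grip":-1,"x":40,"y":20,"z":-70,"twist":0},
    {"grip":-1,"x":60,"y":70,"z":-110,"twist":0},
    {"grip":-1,"x":60,"y":120,"z":-130,"twist":0}
  ]
}}

```text
clock: 18.15
tool_pos: [0.4381, 0.1723, 0.2136]
eef_rot: [3.141, 0.002, 3.011]
contact_force: [1.4, -0.1, 0.2]
gripper_width: 0.0005
finger_force: 0.0
```

Emit:
{"method": "apply_moves", "body": {
  "rows": [
    {"grip":-1,"x":0,"y":60,"z":0,"twist":0},
    {"grip":-1,"x":0,"y":100,"z":0,"twist":0},
    {"grip":-1,"x":0,"y":100,"z":0,"twist":0},
    {"grip":-1,"x":0,"y":100,"z":0,"twist":0},
    {"grip":-1,"x":0,"y":100,"z":0,"twist":0}
  ]
}}

```text
clock: 18.77
tool_pos: [0.4515, 0.2695, 0.2115]
eef_rot: [-3.141, -0.0, 3.011]
contact_force: [0.5, 0.1, -0.5]
gripper_width: 0.0003
finger_force: 0.0
```

Emit:
{"method": "apply_moves", "body": {
  "rows": [
    {"grip":-1,"x":0,"y":0,"z":0,"twist":0},
    {"grip":-1,"x":0,"y":0,"z":0,"twist":0},
    {"grip":-1,"x":0,"y":0,"z":0,"twist":0},
    {"grip":-1,"x":0,"y":0,"z":0,"twist":0},
    {"grip":-1,"x":0,"y":0,"z":0,"twist":0}
  ]
}}

```text
clock: 19.4
tool_pos: [0.4516, 0.2707, 0.2116]
eef_rot: [3.142, -0.0, 3.012]
contact_force: [0.9, 0.1, -0.3]
gripper_width: 0.0006
finger_force: 0.0
```

```bash
python3 -c "
from h import *
for c in ['top','side']:
  d=snap(c)
  if c=='side': cv2.imwrite('pics/s5c.png',cv2.resize(d['pixels'][140:300,220:400,::-1],None,fx=3.5,fy=3.5))
  print(c,[(t,r['xyz'],round(r['conf'],2)) for t in ['peg','lid_pad','lid_nose','mug','jar','scraper'] for r in tip_of(c,t)[:4] if .4<r['xyz'][0]])
"
```

```text
top [('lid_pad', [0.4793, 0.0413, 0.0725], 0.75), ('lid_nose', [0.4651, 0.049, 0.0682], 0.71), ('mug', [0.6998, 0.2651, -0.0007], 0.63), ('jar', [0.725, -0.2498, 0.0043], 0.84), ('scraper', [0.447, -0.2962, 0.003], 0.83)]
side [('lid_pad', [0.4866, 0.0429, 0.0755], 0.82), ('lid_nose', [0.5463, 0.0396, -0.0014], 0.28), ('jar', [0.7244, -0.2443, -0.0039], 0.67), ('jar', [0.4806, 0.0482, 0.04], 0.32), ('scraper', [0.4502, -0.2968, -0.0003], 0.57), ('scraper', [0.4809, 0.0457, 0.038], 0.54)]
```

View pics/s5c.png

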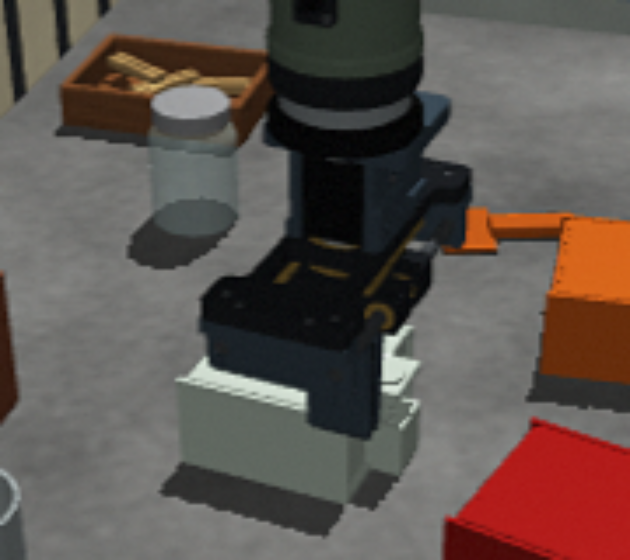

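The lid is shut, level with the side walls (nose near crop (395,375)), 1.8 s after release. The lid pad measures about 72–75 mm high, and the mug, jar and scraper haven't moved.

```bash
python3 -c "
from h import *
print(order.job_done())"
```

```text
the job is handed in; nothing more can be done
None
```

The peg is in the white box, the lid is latched level with the rim (pressed to about 11 N each time), the mug, jar and scraper were not touched, and the job was handed in at about 19.5 s.

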